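# Restock the crayon tin roller dispenser

## Task

One of the two look-alike blue crayon tins standing in the plywood caddy is full and the other is empty: feel by weight which is which. Gently lay the full one on the rollers at the raised loading end of the blue lane, lid up and lengthwise, and let it roll down to the end stop by itself. Put the empty one in the yellow refill tray, and leave the other things on the table where they are.

Things in the scene. Friction and masses are not known exactly. Their poses are not given: they have to be found in the camera images.
- tin_1_center (a point): Centre of one of two look-alike closed metal crayon tins, 100 x 64 x 34 mm, blue lid with crayon stripes on one broad side, bare steel on the other. x points out of the lid (34 mm way), y along the 100 mm, z across the 64 mm. Starts standing on a long edge in the caddy, z up, centre 40 mm above the table. Full tin 0.30 to 0.55 kg, empty one 0.07 to 0.11 kg; which is full varies.
- tin_2_center (a point): Centre of the other blue tin; same size and axes.
- caddy: Fixed plywood caddy, 180 mm (x) by 122 mm (y), origin under its centre. Two slots along its y, at x = -39 and +39 mm, a tin in each, lid towards the caddy's +x, top edges 72 mm above the table, 44 mm free between the tins. Fences beside the tins reach 26 mm up, end walls (y = +-58 mm) 42 mm. +x points roughly towards the robot.
- lane_blue: Fixed roller lane with blue end plate and blue clips, one of two side by side, 86 mm apart (left or right varies). Origin on the table under mid lane; +x level, pointing downhill from the raised loading end near the robot (x = -169 mm) to the stop. Slopes down 0.105 rad along +x; roller tops 58 mm above the table at x = 0. A tin at the stop has its centre at x = 116, z = 63 mm.
- lane_blue_load (a point): Point on the roller tops of the blue lane, on its midline 100 mm uphill of the middle: a good place for the middle of a tin. 74 mm clear between the side rails, whose tops stand 10 mm above the rollers (13 mm on the clips at the loading end). Rollers turn freely, 16 mm diameter, 18 mm apart; a full tin rolls to the stop in 1 to 2 s.
- lane_blue_stop (a point): Point on the roller tops of the blue lane at the face of the rubber end stop, on the midline; the stop stands 28 mm above the rollers.
- refill_tray: Open yellow plastic tray fixed on the table, 160 mm (x) by 150 mm (y) outside, 45 mm high, walls and floor 5 mm thick, empty; origin under its centre. The empty tin may stand or lie in it anyhow.
- red_tin_center (a point): Centre of a red-lidded tin of the same size lying at the stop of the neighbouring red lane; to be left alone.
- lane_red: The neighbouring red roller lane, same make, size and axes as the blue one, on the same aluminium frame (190 mm wide in all); not to be used. Between this frame and the caddy about 150 mm of table or more is clear, for setting a tin down.
- paint_jar: Blue paint jar with white lid, 72 mm diameter, 102 mm tall, standing; origin under its centre. Leave alone.
- jar_lid: Loose blue jar lid lying on the table, 68 mm diameter, 11 mm tall. Leave alone.
- bottle_brown: Small brown craft bottle standing, 42 mm diameter, 97 mm tall; origin under its centre. Leave alone.
- bottle_white: Same bottle in white. Leave alone.
- bottle_blue: Same bottle in blue. Leave alone.
- brush: Paint brush 190 mm long lying on the table. Leave alone.
- ball_bowl: White bowl of polystyrene balls, 140 mm diameter, about 80 mm tall; origin under its centre. Leave alone.

How it is judged:
By the outcome, as a careful person would: the job done as asked, in the order asked, and still so for the second after the job is handed in, with the robot touching nothing.
It also fails if it takes over 72 s, if anything falls off the work surface, if the arm or the gripper's body presses on something with over 40 N, if the wrist force passes 120 N, or if a joint passes its speed limit or range.

## Robot

A 6-joint arm with a two-finger parallel gripper is mounted at the origin on the work surface. World frame = base frame: x ahead of the robot, y to its left, z up, the work surface at z = 0. Lengths are in m, angles in rad, forces in N, time in s.
With the tool pointing down it reaches from about 0.375 to 0.975 m from the base axis. Payload 3.8 kg.
Tool frame: the origin (TCP) lies at the very end of the fingers, on their centre line; the grasp point (between the pads) lies bot.grasp_offset behind it (bot.grasp_offset is the distance from the TCP to the grasp point, in m); y points along the fingers, x is the direction in which the jaws open and shut, and the axes are right-handed (so a half turn about y gives the same grasp; the last joint's range is limited). The gripper opens to 85 mm and grips with 20 to 120 N. Pads are 22 mm wide; open, the fingers measure 114 mm over their backs; the gripper's body (76 mm by 85 mm) begins 54 mm behind the grasp point. The pads swing forward as they close: fully open they stand 13 mm farther back than shut.
Start: joints at [-1.147, 0.264, 1.604, -0, 1.274, -0.037], TCP at [0.3, -0.605, 0.231] pointing down, gripper open.
Joint ranges: [-2.63, 2.63], [-0.94, 2.18], [0.31, 2.57], [-1.31, 4.45], [0, 2.66], [-2.55, 2.55]. Speed limits (rad/s): [2.57, 2.57, 3.14, 3.14, 3.14, 3.14].

## Interface

Orientations are given as a rotation vector (axis times angle).
In Python, from workcell import sensors, read_camera, job, bot gives the robot as it stands.
- The arm moves only by the tool arm_command, never from a script. Its argument "deltas" is a list of rows, each a list of 4 numbers: the shift along the tool's x, y, z in m, then the turn about the tool's y in rad. A call has 1 to 20 rows; each row shifts and turns the commanded pose from where the row before left it, along the tool's axes as they then stand; what a row does not reach is not made up. A row lasts 1/8 s, in which the tool goes at most 62.5 mm and 10.7 degrees, less where a joint would pass 70% of its speed; a pose out of reach is approached as far as the arm can. A call is refused whole if a number of a shift passes 0.0625 or a number of a turn 0.188, either way. A call with a gripper value outside its range is refused whole. "fingers" is the finger opening in m, from 0 to 0.0854, set as the call begins (left out, the last holds). The fingers move at their own pace and stop on an object; "newtons" is the grip in N (left out, the last holds). Time passes only in rows, so rows that do not move let the fingers close. It gives the time, the measured TCP pose, the force and the opening at its end, in the units of the state.
- sensors.read_state(): the state, without advancing time (a new reading comes with each control period).
- read_camera(name): name is "side" or "top"; returns a dict with "color" (400x640x3 uint8, red, green, blue), "vfov" (degrees; the focal length in pixels is half the picture's height over the tangent of half this angle, whatever the lens; pixels are square), "cx", "cy" (the principal point, pixels), "dist_coeffs" ([k1, k2, p1, p2, k3] as OpenCV has them; the pictures are not rectified), "R" (3x3) and "t" (3): a world point X has camera coordinates R X + t. Camera axes: x right, y down, z forward; pixel columns grow to the right and rows downward; lengths in m; the calibration is good to about 2 mm. A picture is of the moment at which its call begins. There is no depth.
- job.finish_job(): hands the job in, once; it reports no verdict.
The state is a dict: "time": time; "q": joint angles; "joint_vel": joint speeds; "joint_torque": joint torques, N m; "tool_pos": TCP position; "tcp_rot": TCP orientation; "wrist_force": force on the tool from outside, world axes, zero at the start; "torque": the same for the moment, N m; "width": opening from 0.0 (shut) to 1.0 (fully open).
Only numpy, scipy, OpenCV 4.12 (cv2) and the standard library are available. Lean on these libraries where they do the work, as an engineer would, in place of code of your own. Each camera call takes 0.05 s, during which the arm holds its last target.

## Working session

There is one attempt and no reset: what is moved stays moved. The work goes in short steps, Python scripts to look and compute and a tool call to move; the robot and the scene stay as the last step left them, time stands still between calls to the robot, and variables do not carry over. Pictures are saved under pics/ and viewed, and the job is handed in when it is done.

Besides the shell and the picture viewer there is one more tool, called after ">>>" as a command line: name --pt "numbers of a row" for each row, then --argument value for the rest. arm_command: Moves the arm, as the interface text tells. Its arguments: {"type":"object","properties":{"deltas":{"type":"array"},"fingers":{"type":"number"},"newtons":{"type":"number"}},"required":["deltas"]}

```bash
ls; mkdir -p pics
python3 - <<'E'
from workcell import sensors, read_camera, job, bot
import cv2,pickle
print(sensors.read_state()); print(bot.grasp_offset)
for n in("side","top"):
    c=read_camera(n); cv2.imwrite(f"pics/{n}0.png",c["color"][:,:,::-1]); pickle.dump(c,open(f"{n}0.pkl","wb"))
    print({k:v for k,v in c.items() if k!="color"})
E
```

```text
pics
{'time': 0.0, 'q': array([-1.14688193e+00,  2.64712285e-01,  1.60538791e+00, -1.43556232e-05,
        1.27372260e+00, -3.69049969e-02]), 'joint_vel': array([-9.45545044e-05,  6.81434645e-04,  4.82204012e-04, -2.58929888e-03,
       -1.41252399e-04,  2.66609766e-04]), 'joint_torque': array([ 3.13389166e-03, -5.15110123e+01, -3.67307997e+01,  5.01165607e-05,
        1.28506144e-02,  4.94516871e-05]), 'tool_pos': array([ 0.29984477, -0.60391442,  0.22998207]), 'tcp_rot': array([-1.39138698,  0.86479032, -0.8617457 ]), 'wrist_force': array([-0.31324908,  0.56762404,  0.16815611]), 'torque': array([-0.02462946,  0.01738876, -0.00840472]), 'width': 0.9980816323713148}
0.0187
{'vfov': 43.16290908519349, 'cx': 331.0461504688485, 'cy': 206.37295689708566, 'dist_coeffs': array([-0.12240087,  0.        ,  0.        ,  0.        ,  0.        ]), 'R': array([[ 0.89940433, -0.43671987, -0.01864416],
       [-0.2836316 , -0.55060912, -0.78510045],
       [ 0.33260332,  0.71141082, -0.61908778]]), 't': array([-0.49266293,  0.25066973,  1.42732562])}
{'vfov': 56.790589590723016, 'cx': 319.11328350003646, 'cy': 198.5628393199791, 'dist_coeffs': array([-0.0591477,  0.       ,  0.       ,  0.       ,  0.       ]), 'R': array([[ 0.00982627, -0.99994606, -0.00336339],
       [-0.99142763, -0.00930421, -0.13032528],
       [ 0.13028696,  0.00461517, -0.99146559]]), 't': array([0.04411863, 0.57135048, 1.07236201])}
```

View pics/side0.png

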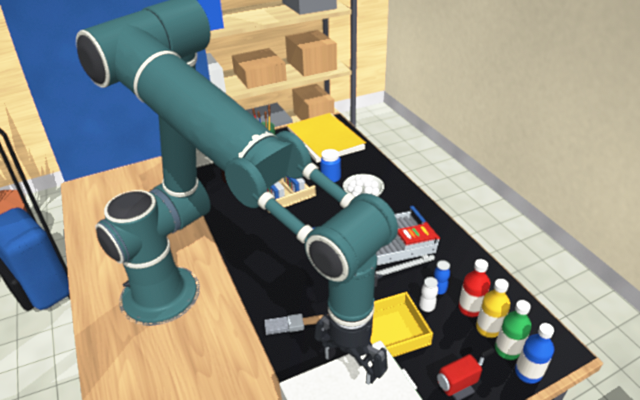

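View pics/top0.png

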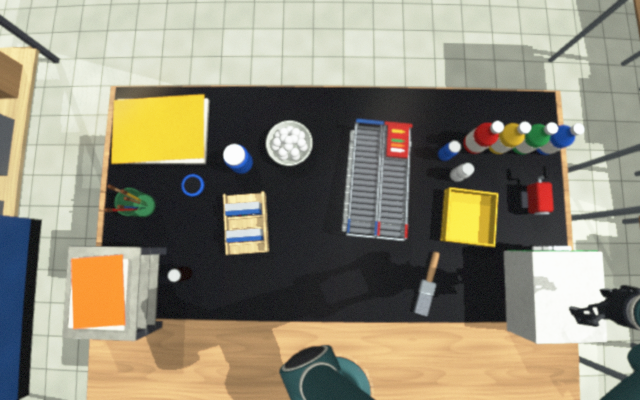

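The top view shows the caddy at about (246,224), the blue lane on the left at (368,180) with its stop far at (370,122), the tray at (470,217) and the red tin at (397,140). In the side view the arm hides part of the lanes and caddy. I'll enlarge these areas.

```bash
cat > h.py <<'E'
import numpy as np,cv2,pickle
from scipy.spatial.transform import Rotation as Ro
def K(c):
    f=200/np.tan(np.radians(c["vfov"])/2); return np.array([[f,0,c["cx"]],[0,f,c["cy"]],[0,0,1.]])
def ray(c,p):
    u=cv2.undistortPoints(np.array([[p]],float),K(c),c["dist_coeffs"])[0,0]
    d=c["R"].T@np.array([u[0],u[1],1]); return -c["R"].T@c["t"],d/np.linalg.norm(d)
def atz(c,p,z):
    o,d=ray(c,p); return o+d*(z-o[2])/d[2]
def tri(c1,p1,c2,p2):
    o1,d1=ray(c1,p1);o2,d2=ray(c2,p2)
    A=np.c_[d1,-d2];s=np.linalg.lstsq(A,o2-o1,rcond=None)[0]
    a=o1+d1*s[0];b=o2+d2*s[1]; return (a+b)/2,np.linalg.norm(a-b)
def proj(c,X):
    return cv2.projectPoints(np.array(X,float).reshape(-1,3),cv2.Rodrigues(c["R"])[0],c["t"],K(c),c["dist_coeffs"])[0][:,0]
def crop(c,x0,y0,w,h,s,fn,marks=()):
    im=c["color"][:,:,::-1][y0:y0+h,x0:x0+w]; im=cv2.resize(im,None,fx=s,fy=s,interpolation=cv2.INTER_CUBIC)
    for m in marks: cv2.drawMarker(im,(int((m[0]-x0+.5)*s),int((m[1]-y0+.5)*s)),(255,0,255),0,9,1)
    for x in range(x0-x0%10+10,x0+w,10): cv2.line(im,((x-x0)*s,0),((x-x0)*s,6 if x%50 else 16),(0,255,0),1)
    for y in range(y0-y0%10+10,y0+h,10): cv2.line(im,(0,(y-y0)*s),(6 if y%50 else 16,(y-y0)*s),(0,255,0),1)
    cv2.imwrite(fn,im)
def load(n): return pickle.load(open(n+".pkl","rb"))
def grab(tag):
    from workcell import read_camera
    for n in("side","top"):
        c=read_camera(n);pickle.dump(c,open(f"{n}{tag}.pkl","wb"))
E
python3 - <<'E'
from h import *
t=load("top0");crop(t,215,185,62,75,8,"pics/c1.png");crop(t,335,110,90,140,4,"pics/c2.png");crop(t,430,130,80,125,4,"pics/c3.png")
s=load("side0");crop(s,250,140,200,150,4,"pics/c4.png")
E
```

```text
(no output)
```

View pics/c1.png

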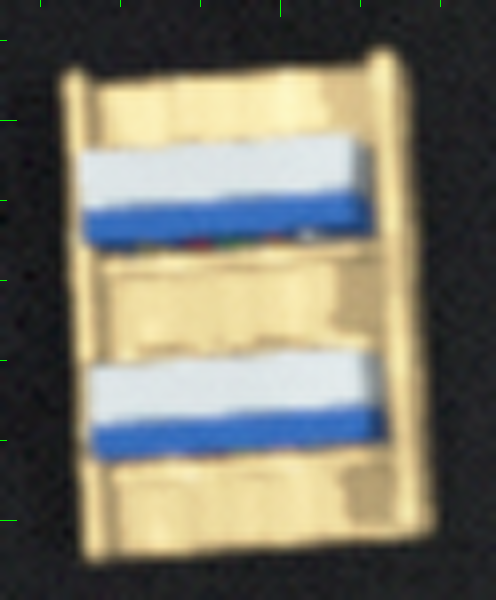

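View pics/c2.png

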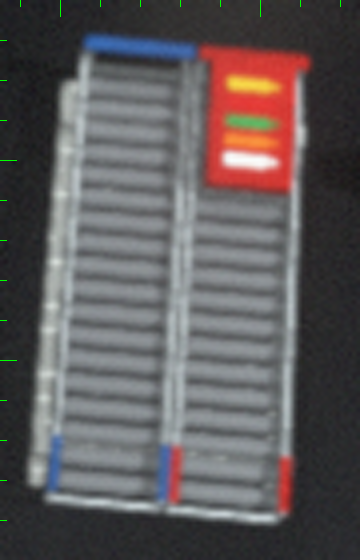

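View pics/c4.png

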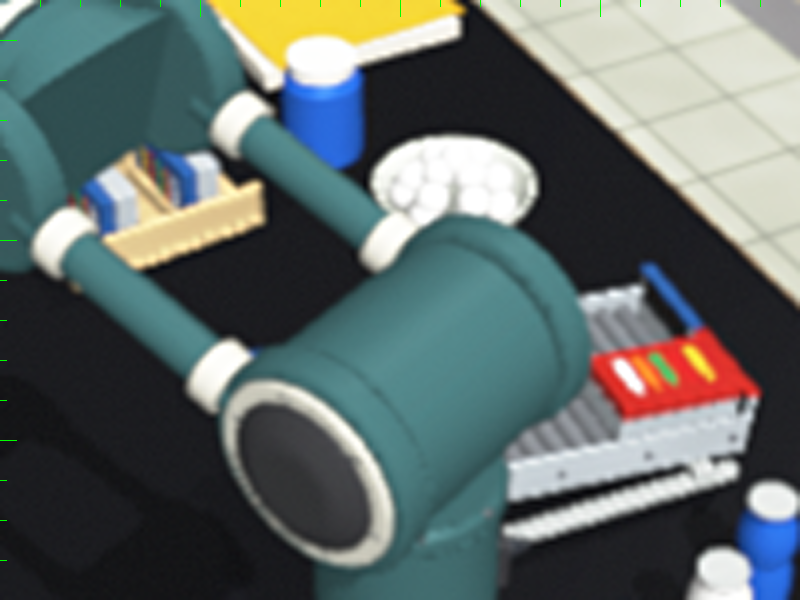

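View pics/c3.png

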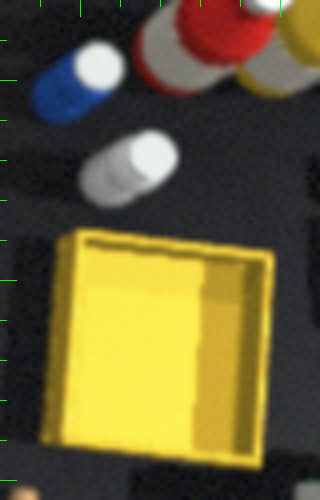

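Run:
```python
from h import *
t=load("top0");np.set_printoptions(precision=4,suppress=True)
print("cam",-t["R"].T@t["t"])
s0=Ro.from_rotvec([-1.39138698,0.86479032,-0.8617457]).as_matrix();print(s0)
def P(px,py,x0,y0,s): return ((px+.5)/s-.5+x0,(py+.5)/s-.5+y0)
def g(name,pts,x0,y0,s,z):
    for p in pts: print(name,p,atz(t,P(*p,x0,y0,s),z)[:2])
g("far tin top",[(80,150),(352,135),(366,225),(86,245)],215,185,8,.072)
g("near tin top",[(90,368),(370,350),(384,440),(94,460)],215,185,8,.072)
g("caddy endwall tops",[(62,70),(400,48),(434,535),(86,562)],215,185,8,.042)
g("lane stop plate L,R",[(84,36),(198,47),(310,58)],335,110,4,.068)
g("lane near L mid R",[(46,500),(166,510),(284,520)],335,110,4,.08)
g("blue clip L top,bot; R",[(56,437),(52,490),(164,446),(160,500)],335,110,4,.085)
g("tray rim",[(78,230),(274,252),(262,468),(42,444)],430,130,4,.045)
g("jar",[(235,155)],0,0,1,.102)
```

```text
cam [0.4263 0.0445 1.1378]
[[ 0.4447 -0.0009  0.8957]
 [-0.8957  0.002   0.4447]
 [-0.0022 -1.      0.0001]]
far tin top (80, 150) [0.5498 0.3249]
far tin top (352, 135) [0.5563 0.2255]
far tin top (366, 225) [0.5235 0.2194]
far tin top (86, 245) [0.5151 0.3212]
near tin top (90, 368) [0.4706 0.3179]
near tin top (370, 350) [0.4783 0.2166]
near tin top (384, 440) [0.4461 0.2107]
near tin top (94, 460) [0.4376 0.3152]
caddy endwall tops (62, 70) [0.5835 0.3409]
caddy endwall tops (400, 48) [0.593  0.2135]
caddy endwall tops (434, 535) [0.4121 0.1959]
caddy endwall tops (86, 562) [0.4006 0.3243]
lane stop plate L,R (84, 36) [ 0.8107 -0.0581]
lane stop plate L,R (198, 47) [ 0.8031 -0.144 ]
lane stop plate L,R (310, 58) [ 0.7957 -0.2285]
lane near L mid R (46, 500) [ 0.4624 -0.0286]
lane near L mid R (166, 510) [ 0.456  -0.1141]
lane near L mid R (284, 520) [ 0.4495 -0.1984]
blue clip L top,bot; R (56, 437) [ 0.507  -0.0353]
blue clip L top,bot; R (52, 490) [ 0.4693 -0.0325]
blue clip L top,bot; R (164, 446) [ 0.5013 -0.1123]
blue clip L top,bot; R (160, 500) [ 0.4629 -0.1092]
tray rim (78, 230) [ 0.6083 -0.3415]
tray rim (274, 252) [ 0.5931 -0.4915]
tray rim (262, 468) [ 0.431  -0.4742]
tray rim (42, 444) [ 0.448 -0.309]
jar (235, 155) [0.6868 0.293 ]
```

Run:
```python
from h import *
s=load("side0");t=load("top0")
X=[[.5563,.2255,.072],[.5235,.2194,.072],[.4783,.2166,.072],[.4461,.2107,.072],[.593,.2135,.042],[.4121,.1959,.042]]
m=proj(s,X);print(m.round(1))
crop(s,265,170,60,45,12,"pics/d1.png",m)
lz=lambda x:.058-.105*x
o=np.array([.528,-.0773]);d=np.array([np.cos(-.0855),np.sin(-.0855)]);n=np.array([-d[1],d[0]])
L=lambda x,y,z:[*(o+d*(x+.1)+n*y),z+lz(x)]
Y=[L(.168,.043,.028),L(.168,-.043,.028),L(.116+.05,-.086+.032,.034),L(.066,-.086-.032,.034),L(.066,-.086+.032,.034),L(-.169,.043,.01),L(-.169,-.043,.01)]
ms=proj(s,Y);print(ms.round(1))
crop(s,370,195,80,80,8,"pics/d2.png",ms); crop(t,335,110,90,140,4,"pics/d3.png",proj(t,Y))
```

```text
[[304.1 180.7]
 [296.  184.2]
 [283.9 188.3]
 [275.6 191.8]
 [315.6 186.7]
 [268.4 204.3]]
[[409.2 207. ]
 [422.3 223.1]
 [423.7 223.8]
 [404.4 242.8]
 [394.5 229.4]
 [309.1 229.1]
 [318.9 247.3]]
```

View pics/d1.png

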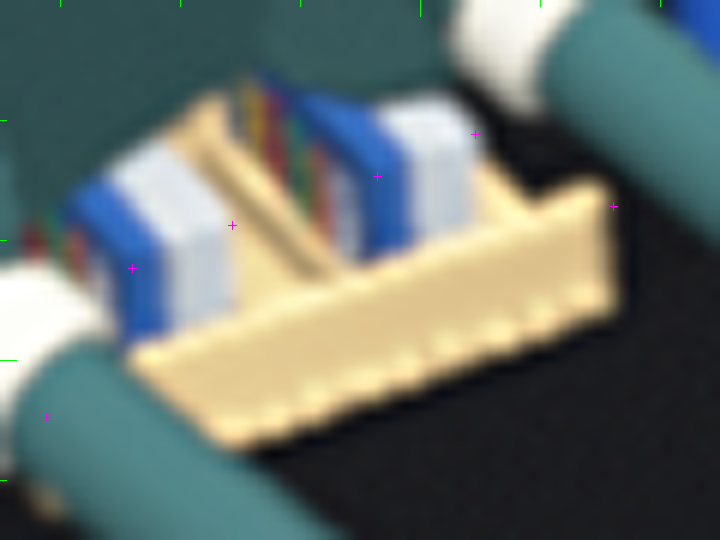

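View pics/d2.png

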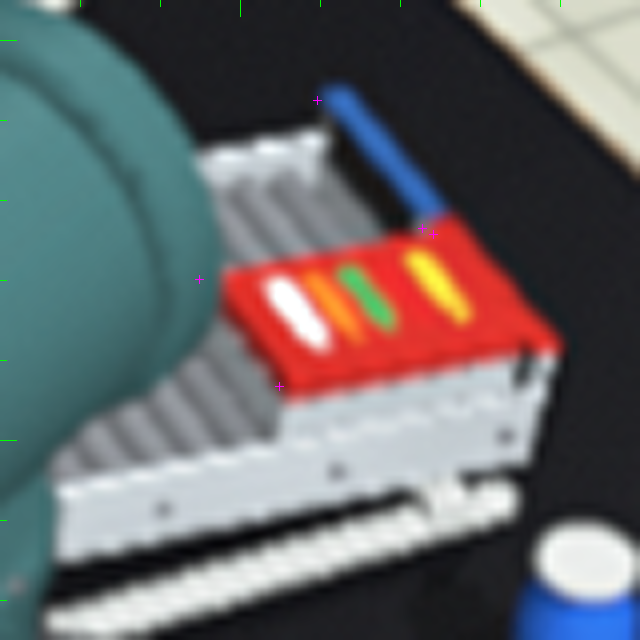

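View pics/d3.png

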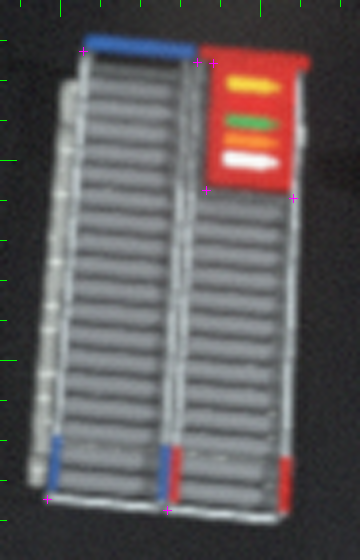

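The side crop shows the tin corners within about 1 px of what the top view predicts, e.g. the far tin's near-end corner at crop (475,125). The red tin's near-right corner is at crop (288,398), against a predicted (279,386). I'll triangulate these.

Run:
```python
from h import *
np.set_printoptions(precision=4,suppress=True)
s=load("side0");t=load("top0")
def P(p,x0,y0,s): return ((p[0]+.5)/s-.5+x0,(p[1]+.5)/s-.5+y0)
for n,a,b in [("far steel corner",P((352,135),215,185,8),P((474,122),265,170,12)),
 ("far lid/steel",P((362,196),215,185,8),P((408,142),265,170,12)),
 ("near steel corner",P((370,350),215,185,8),P((230,214),265,170,12)),
 ("red uphill R",P((290,192),335,110,4),P((288,398),370,195,8)),
 ("red uphill L",P((206,185),335,110,4),P((222,274),370,195,8)),
 ("blueplate L",P((84,38),335,110,4),P((325,90),370,195,8)),
 ]:
    print(n,*tri(t,a,s,b))
```

```text
far steel corner [0.5558 0.2246 0.0768] 0.000267528839381639
far lid/steel [0.5334 0.2197 0.0803] 0.0004936846198157738
near steel corner [0.478  0.216  0.0763] 0.00030009741515404985
red uphill R [ 0.6891 -0.2083  0.0766] 0.0014026735727715686
red uphill L [ 0.695  -0.1462  0.0846] 0.0054724227131739
blueplate L [ 0.8053 -0.0569  0.0716] 0.004934769531113791
```

```bash
cat >> h.py <<'E'
def plan(tgt,head=None,n=None,frm=None,vmax=.05):
    from workcell import sensors
    st=sensors.read_state()
    p=np.array(st["tool_pos"]);M=Ro.from_rotvec(st["tcp_rot"]).as_matrix();h=np.arctan2(M[1,0],M[0,0])
    if frm is not None: p=np.array(frm[:3]);h=np.radians(frm[3])
    hd=h if head is None else np.radians(head)
    dh=(hd-h+np.pi)%(2*np.pi)-np.pi; D=np.array(tgt)-p
    if n is None: n=int(max(np.ceil(np.linalg.norm(D)/vmax),np.ceil(abs(dh)/.17),1))
    rows=[];q=p.copy();hh=h
    for i in range(n):
        d=p+D*(i+1)/n-q; x=np.array([np.cos(hh),np.sin(hh)]);z=np.array([-x[1],x[0]])
        r=[round(float(v),4) for v in (d[:2]@x,-d[2],d[:2]@z)]+[round(float(-(h+dh*(i+1)/n-hh)),3)]
        q=q+np.array([*(x*r[0]+z*r[2]),-r[1]]);hh-=r[3];rows.append(r)
    print("from",p.round(4),np.degrees(h).round(1),"->",q.round(4),np.degrees(hh).round(2));print(str(rows).replace(" ",""))
def st():
    from workcell import sensors
    s=sensors.read_state();M=Ro.from_rotvec(s["tcp_rot"]).as_matrix()
    print("t",round(s["time"],2),"p",s["tool_pos"].round(4),"h",np.degrees(np.arctan2(M[1,0],M[0,0])).round(2),"down",M[:,1].round(3),"F",s["wrist_force"].round(2),"w",round(s["width"]*.0854,4),"q",s["q"].round(2))
E
python3 -c "
from h import *
plan([.458,.265,.2],4.8)"
```

```text
from [ 0.2999 -0.604   0.2301] -63.6 -> [0.458 0.265 0.2  ] 4.81
[[-0.0393,0.0017,0.0293,-0.066],[-0.0373,0.0016,0.0319,-0.067],[-0.0351,0.0017,0.0343,-0.066],[-0.0328,0.0017,0.0365,-0.066],[-0.0303,0.0017,0.0386,-0.067],[-0.0276,0.0016,0.0406,-0.066],[-0.0249,0.0017,0.0423,-0.066],[-0.022,0.0017,0.0438,-0.067],[-0.0191,0.0016,0.0452,-0.066],[-0.016,0.0017,0.0464,-0.066],[-0.013,0.0017,0.0474,-0.067],[-0.0097,0.0017,0.048,-0.066],[-0.0066,0.0016,0.0487,-0.066],[-0.0033,0.0017,0.0489,-0.066],[-0.0001,0.0017,0.0491,-0.067],[0.0032,0.0016,0.049,-0.066],[0.0064,0.0017,0.0486,-0.066],[0.0096,0.0017,0.0481,-0.067]]
```

>>> arm_command --pt "-0.039 0.002 0.029 -0.066" --pt "-0.037 0.002 0.032 -0.067" --pt "-0.035 0.002 0.034 -0.066" --pt "-0.033 0.002 0.037 -0.066" --pt "-0.03 0.002 0.039 -0.067" --pt "-0.028 0.002 0.041 -0.066" --pt "-0.025 0.002 0.042 -0.066" --pt "-0.022 0.002 0.044 -0.067" --pt "-0.019 0.002 0.045 -0.066" --pt "-0.016 0.002 0.046 -0.066" --pt "-0.013 0.002 0.047 -0.067" --pt "-0.01 0.002 0.048 -0.066" --pt "-0.007 0.002 0.049 -0.066" --pt "-0.003 0.002 0.049 -0.066" --pt "0 0.002 0.049 -0.067" --pt "0.003 0 0.049 -0.066" --pt "0.006 0 0.049 -0.066" --pt "0.01 0 0.048 -0.067" --pt "0 0 0 0" --pt "0 0 0 0" --fingers 0.06 --newtons 40

```text
time: 2.6
tool_pos: [0.4574, 0.2639, 0.2006]
tcp_rot: [-1.571, -0.065, 0.067]
wrist_force: [0.0, 0.8, -0.1]
width: 0.707
```

Run:
```python
from h import *
st();plan([.458,.265,.04],4.8,vmax=.03)
grab(1)
s=load("side1");t=load("top1")
cv2.imwrite("pics/s1.png",s["color"][:,:,::-1]);crop(t,200,150,110,120,5,"pics/t1.png")
```

```text
t 2.6 p [0.4574 0.2639 0.2006] h 4.83 down [-0.001 -0.001 -1.   ] F [ 0.    0.79 -0.08] w 0.0604 q [ 0.48  0.01  1.95 -0.    1.18  0.39]
from [0.4574 0.2639 0.2006] 4.8 -> [0.458 0.265 0.04 ] 4.77
[[0.0001,0.0268,0.0002,0.0],[0.0001,0.0267,0.0002,0.0],[0.0001,0.0268,0.0001,0.0],[0.0001,0.0268,0.0002,0.0],[0.0002,0.0267,0.0002,0.0],[0.0001,0.0268,0.0002,0.001]]
```

View pics/s1.png

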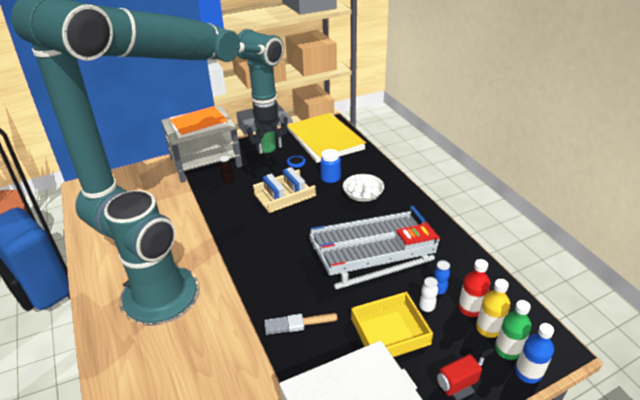

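View pics/t1.png

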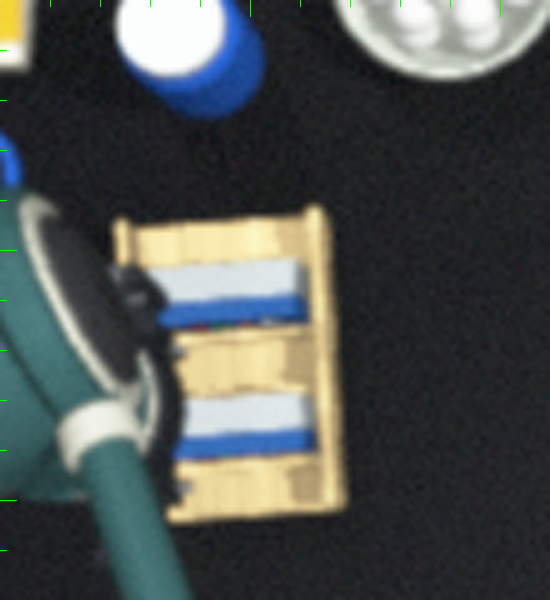

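The side view is now clear: caddy at (285,190), blue lane's loading end at (315,235) and tray at (392,325). I'll measure both tins and the lane from the two views.

Run:
```python
from h import *
s=load("side1")
crop(s,245,160,75,55,10,"pics/e1.png"); crop(s,300,200,100,75,8,"pics/e2.png"); crop(s,340,285,100,75,7,"pics/e3.png")
```

```text
(no output)
```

View pics/e1.png

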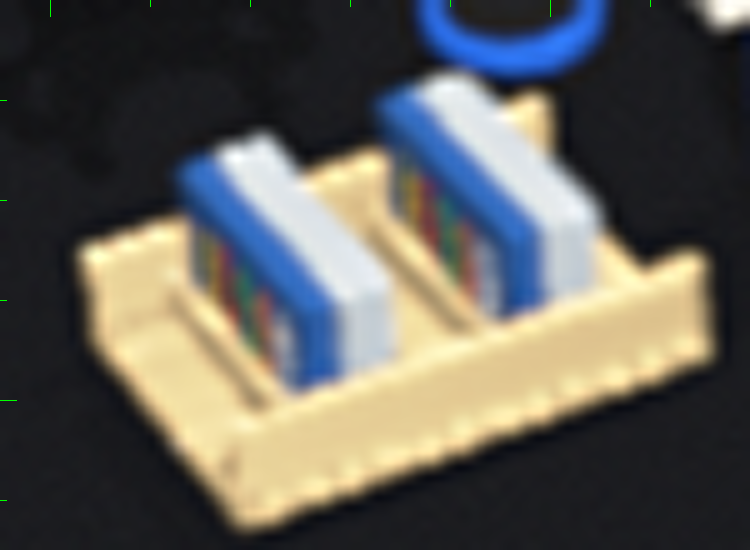

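View pics/e2.png

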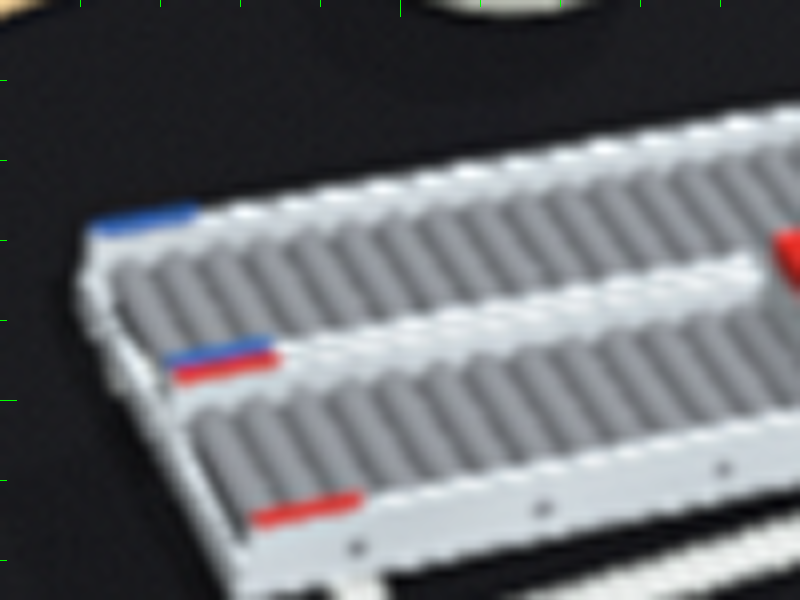

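View pics/e3.png

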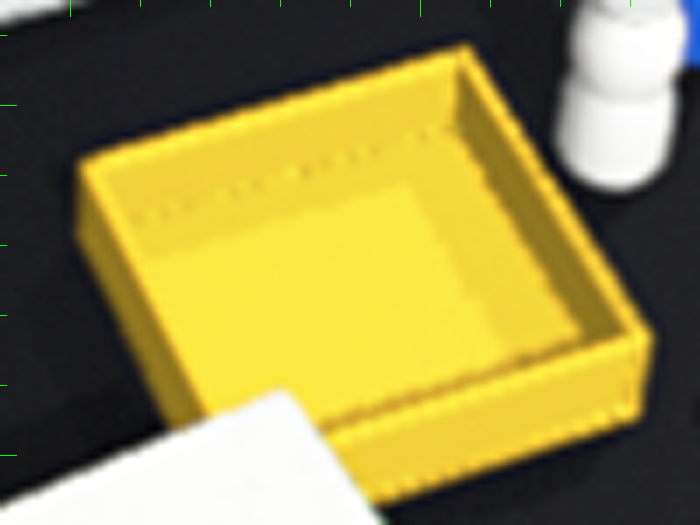

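Run:
```python
from h import *
np.set_printoptions(precision=4,suppress=True)
s=load("side1");t=load("top0")
def P(p,x0,y0,s): return ((p[0]+.5)/s-.5+x0,(p[1]+.5)/s-.5+y0)
A=lambda p:P(p,215,185,8);B=lambda p:P(p,245,160,10)
C=lambda p:P(p,335,110,4);D=lambda p:P(p,300,200,8)
E=lambda p:P(p,430,130,4);F=lambda p:P(p,340,285,7)
for n,l in [("near",[((90,368),(262,136)),((370,350),(388,288)),((384,440),(322,322)),((94,460),(182,178))]),
 ("far",[((80,150),(458,75)),((352,135),(596,212)),((366,225),(533,250)),((86,245),(382,105))])]:
    R=[tri(t,A(a),s,B(b)) for a,b in l]
    for r in R: print(n,r[0],round(r[1],4))
    print("mean",np.mean([r[0] for r in R],0))
for n,a,b in [("LN",(52,490),(92,228)),("LF",(56,437),(195,210)),("RN",(160,500),(168,362)),("RF",(164,446),(270,342))]: print(n,*tri(t,C(a),s,D(b)))
for a,b in [((78,230),(82,162)),((274,252),(0,0)),]: pass
print("tray",*tri(t,E((78,230)),s,F((466,48))),*tri(t,E((42,444)),s,F((82,162))),*tri(t,E((274,252)),s,F((648,338))))
```

```text
near [0.4699 0.3174 0.0749] 0.0013
near [0.4775 0.2169 0.0718] 0.0018
near [0.448 0.21  0.072] 0.004
near [0.438  0.3161 0.0681] 0.0006
mean [0.4583 0.2651 0.0717]
far [0.5482 0.3256 0.0714] 0.0035
far [0.5564 0.2255 0.0717] 0.0002
far [0.5267 0.2188 0.0695] 0.0063
far [0.5154 0.3214 0.0712] 0.0003
mean [0.5367 0.2728 0.071 ]
LN [ 0.4686 -0.0319  0.0902] 0.001112066147583984
LF [ 0.5077 -0.0355  0.0862] 0.0016085084893593283
RN [ 0.463  -0.1088  0.0878] 0.00046924285718648236
RF [ 0.5017 -0.1126  0.0844] 0.0007960279386517223
tray [ 0.6084 -0.3413  0.0458] 0.0005649033820551941 [ 0.4516 -0.3141  0.0334] 0.00726106505477289 [ 0.5921 -0.4902  0.0471] 0.0013507480289809814
```

>>> arm_command --pt "0.001 0.03 0.001 0" --pt "0 0.04 0 0" --pt "0 0.04 0 0" --pt "0 0.03 0 0" --pt "0 0.015 0 0" --pt "0 0.01 0 0" --pt "0 0 0 0"

```text
time: 3.58
tool_pos: [0.4592, 0.2652, 0.0364]
tcp_rot: [-1.57, -0.066, 0.066]
wrist_force: [-0.2, -0.9, -0.0]
width: 0.697
```

Run:
```python
from h import *
st();grab(2);s=load("side2");t=load("top2")
crop(s,225,150,100,70,8,"pics/f1.png")
```

```text
t 3.58 p [0.4592 0.2652 0.0364] h 4.78 down [-0. -0. -1.] F [-0.19 -0.85 -0.03] w 0.0595 q [ 0.48  0.2   2.08 -0.    0.86  0.39]
```

View pics/f1.png

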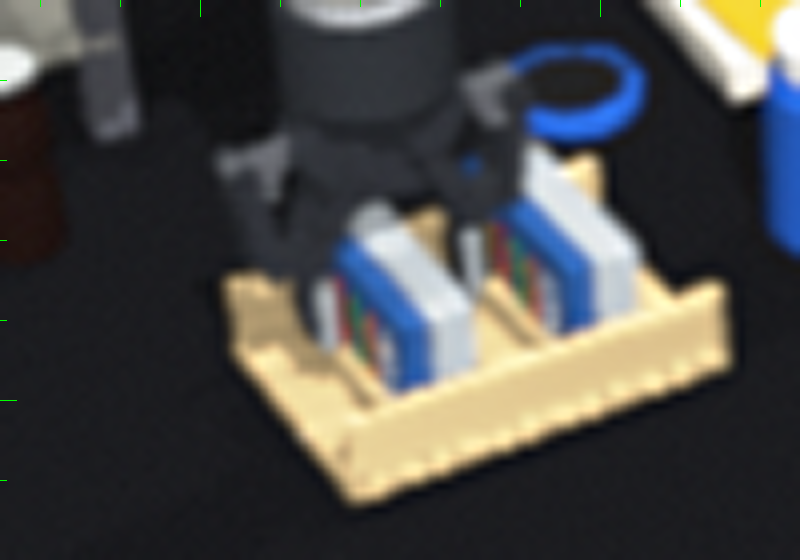

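The fingers (pads at crop (325,310) and (470,255)) straddle the near tin cleanly. Next I close and lift slightly.

>>> arm_command --pt "0 0 0 0" --pt "0 0 0 0" --pt "0 0 0 0" --pt "0 0 0 0" --pt "0 0 0 0" --fingers 0.015 --newtons 40

```text
time: 4.3
tool_pos: [0.4596, 0.266, 0.0374]
tcp_rot: [-1.569, -0.067, 0.065]
wrist_force: [-1.9, 0.1, 5.9]
width: 0.394
```

```bash
python3 -c "
from h import *
st()"
```

```text
t 4.3 p [0.4596 0.266  0.0374] h 4.82 down [ 0.001  0.001 -1.   ] F [-1.86  0.07  5.93] w 0.0337 q [0.48 0.2  2.08 0.   0.86 0.39]
```

>>> arm_command --pt "0 -0.008 0 0" --pt "0 -0.008 0 0" --pt "0 -0.008 0 0" --pt "0 0 0 0" --pt "0 0 0 0" --pt "0 0 0 0"

```text
time: 5.05
tool_pos: [0.4586, 0.2653, 0.0599]
tcp_rot: [-1.57, -0.065, 0.067]
wrist_force: [0.4, -0.9, -3.8]
width: 0.392
```

Run:
```python
from h import *
from workcell import read_camera
for i in range(4):
    st();read_camera("top")
```

```text
t 5.05 p [0.4586 0.2653 0.0599] h 4.81 down [-0.001 -0.    -1.   ] F [ 0.45 -0.93 -3.81] w 0.0335 q [0.48 0.16 2.07 0.   0.91 0.39]
t 5.1 p [0.4587 0.2653 0.0599] h 4.81 down [-0.001 -0.    -1.   ] F [ 0.21 -0.03 -3.65] w 0.0335 q [ 0.48  0.16  2.07 -0.    0.91  0.39]
t 5.15 p [0.4587 0.2653 0.0599] h 4.81 down [-0.001 -0.    -1.   ] F [ 0.07 -0.56 -2.92] w 0.0334 q [0.48 0.16 2.07 0.   0.91 0.39]
t 5.2 p [0.4588 0.2653 0.06  ] h 4.81 down [-0.001 -0.    -1.   ] F [-0.6  -0.56 -3.48] w 0.0338 q [ 0.48  0.16  2.07 -0.    0.91  0.39]
```

The reading of about −3.5 N, roughly 0.35 kg, means the near tin is the full one. I'll carry it to the clear table between caddy and lane, turning it square to the world axes.

```bash
python3 -c "
from h import *
plan([.459,.265,.12],4.8,n=2)
plan([.5,.09,.12],0,frm=[.459,.265,.12,4.8],n=6)
"
```

```text
from [0.4588 0.2654 0.06  ] 4.8 -> [0.459 0.265 0.12 ] 4.81
[[0.0001,-0.03,-0.0002,0.0],[0.0,-0.03,-0.0002,0.0]]
from [0.459 0.265 0.12 ] 4.8 -> [0.5  0.09 0.12] -0.01
[[0.0044,-0.0,-0.0296,0.014],[0.0048,-0.0,-0.0296,0.014],[0.0051,-0.0,-0.0295,0.014],[0.0057,-0.0,-0.0294,0.014],[0.006,-0.0,-0.0294,0.014],[0.0064,-0.0,-0.0292,0.014]]
```

>>> arm_command --pt "0 -0.03 0 0" --pt "0 -0.03 0 0" --pt "0.004 0 -0.03 0.014" --pt "0.005 0 -0.03 0.014" --pt "0.005 0 -0.03 0.014" --pt "0.006 0 -0.029 0.014" --pt "0.006 0 -0.029 0.014" --pt "0.006 0 -0.029 0.014" --pt "0 0.025 0 0" --pt "0 0.025 0 0" --pt "0 0.02 0 0" --pt "0 0.01 0 0" --pt "0 0.004 0 0" --pt "0 0 0 0"

```text
time: 7.0
tool_pos: [0.5001, 0.0903, 0.0366]
tcp_rot: [-1.571, -0.001, -0.0]
wrist_force: [0.1, 0.5, -3.6]
width: 0.393
```

```bash
python3 -c "
from h import *
st()"
```

```text
t 7.0 p [0.5001 0.0903 0.0366] h 0.0 down [ 0.001  0.    -1.   ] F [ 0.1   0.54 -3.64] w 0.0336 q [0.13 0.16 2.13 0.   0.85 0.13]
```

Lowering in small steps to contact.

>>> arm_command --pt "0 0.004 0 0" --pt "0 0.002 0 0" --pt "0 0.001 0 0" --pt "0 0 0 0"

```text
time: 7.5
tool_pos: [0.4998, 0.0902, 0.0295]
tcp_rot: [-1.571, -0.0, -0.0]
wrist_force: [-0.7, -0.2, -2.7]
width: 0.391
```

>>> arm_command --pt "0 0.001 0 0" --pt "0 0.001 0 0" --pt "0 0 0 0"

```text
time: 7.88
tool_pos: [0.4998, 0.0902, 0.0294]
tcp_rot: [-1.571, 0.0, 0.0]
wrist_force: [-6.7, -1.3, 14.5]
width: 0.394
```

>>> arm_command --pt "0 -0.001 0 0" --pt "0 0 0 0" --pt "0 0 0 0" --pt "0 -0.005 0 0" --pt "0 -0.005 0 0" --pt "0 -0.004 0 0" --pt "0 0 0 0" --fingers 0.056

```text
time: 8.75
tool_pos: [0.5002, 0.0903, 0.0429]
tcp_rot: [-1.571, -0.001, -0.001]
wrist_force: [0.6, 0.0, -0.7]
width: 0.657
```

Run:
```python
from h import *
st();grab(3);s=load("side3")
X=[.5-.017,.14,.064],[.5-.017,.04,.064],[.5+.017,.04,.064],[.5+.017,.04,0],[.5-.017,.04,0]
m=proj(s,X);print(m.round(0))
crop(s,270,170,100,70,8,"pics/g1.png",m)
```

```text
t 8.75 p [0.5002 0.0903 0.0429] h -0.0 down [ 0.001  0.    -1.   ] F [ 0.65  0.04 -0.69] w 0.0561 q [0.13 0.15 2.12 0.   0.87 0.13]
[[294. 202.]
 [306. 220.]
 [316. 216.]
 [317. 232.]
 [307. 235.]]
```

View pics/g1.png

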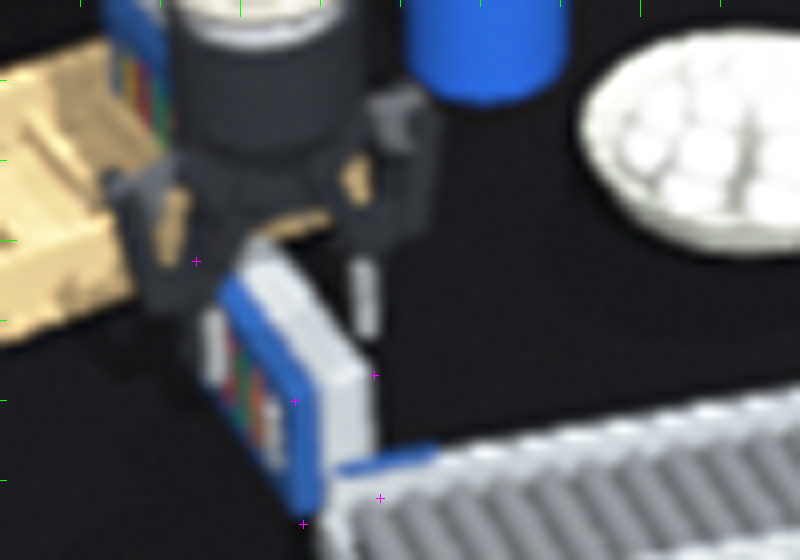

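Run:
```python
from h import *
s=load("side3")
for p,x in [((367,338),.530),((215,385),.470)]:
    o,d=ray(s,((p[0]+.5)/8-.5+270,(p[1]+.5)/8-.5+170)); print((o+d*(x-o[0])/d[0]).round(4))
```

```text
[0.53   0.0761 0.0522]
[0.47   0.0934 0.0376]
```

>>> arm_command --pt "0 0 0 0" --pt "0.003 0 0 0" --pt "0.003 0 0 0" --pt "0.003 0 0 0" --pt "0.003 0 0 0" --pt "0.003 0 0 0" --pt "0.003 0 0 0" --pt "0.002 0 0 0" --pt "0 0 0 0" --fingers 0.05

```text
time: 9.98
tool_pos: [0.5203, 0.0903, 0.0424]
tcp_rot: [-1.571, -0.001, -0.001]
wrist_force: [-2.3, -0.7, 1.7]
width: 0.585
```

Run:
```python
from h import *
st();grab(4);s=load("side4")
crop(s,270,170,100,70,8,"pics/g2.png")
```

```text
t 9.97 p [0.5203 0.0903 0.0424] h 0.0 down [ 0.001  0.    -1.   ] F [-2.28 -0.68  1.66] w 0.0499 q [ 0.12  0.19  2.08 -0.    0.87  0.12]
```

View pics/g2.png

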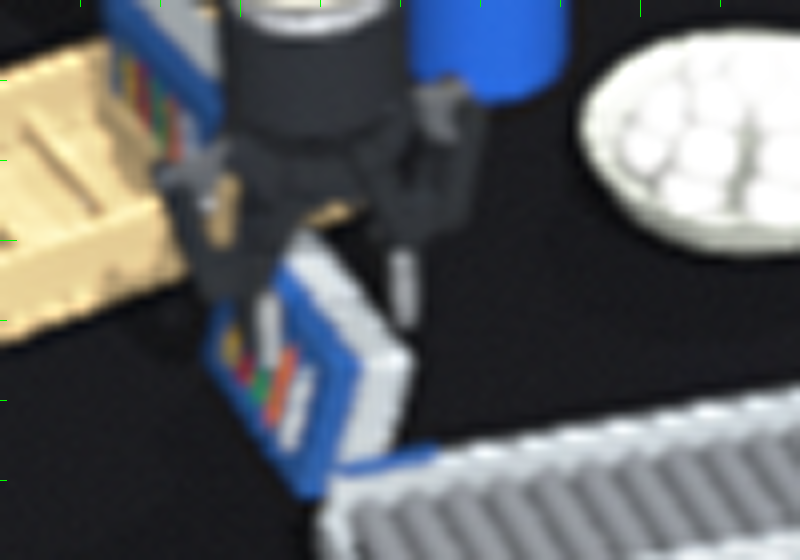

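The tin is tilting and not sliding: its lid leans at about 15° in the crop, with the pad at (268,330). I keep pushing.

>>> arm_command --pt "0.002 0 0 0" --pt "0.002 0 0 0" --pt "0.002 0 0 0" --pt "0.002 0 0 0" --pt "0.002 0 0 0" --pt "0 0 0 0"

```text
time: 10.82
tool_pos: [0.5301, 0.0902, 0.0423]
tcp_rot: [-1.571, -0.0, -0.001]
wrist_force: [0.0, -0.2, 0.3]
width: 0.586
```

Run:
```python
from h import *
st();grab(5);s=load("side5")
crop(s,270,170,100,70,8,"pics/g3.png")
```

```text
t 10.82 p [0.5301 0.0902 0.0423] h -0.01 down [ 0.001  0.    -1.   ] F [ 0.   -0.19  0.29] w 0.0501 q [ 0.12  0.2   2.06 -0.    0.88  0.12]
```

View pics/g3.png

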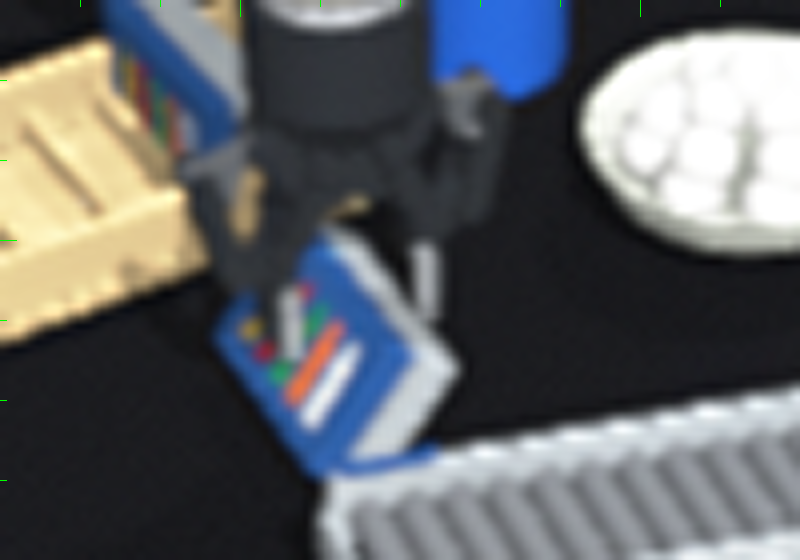

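The tin is caught on the front finger (pad tip at crop (430,315)) at about 35–40°. I open in steps while lowering, so it comes down between the fingers.

>>> arm_command --pt "0 0.003 0 0" --pt "0 0.003 0 0" --pt "0 0.002 0 0" --pt "0 0 0 0" --fingers 0.062

```text
time: 11.42
tool_pos: [0.533, 0.0903, 0.0359]
tcp_rot: [-1.57, -0.005, -0.005]
wrist_force: [5.0, -1.0, 3.3]
width: 0.723
```

Run:
```python
from h import *
st();grab(6);s=load("side6")
crop(s,270,170,100,70,8,"pics/g4.png")
```

```text
t 11.43 p [0.533  0.0903 0.0359] h 0.0 down [ 0.006  0.    -1.   ] F [ 5.03 -0.96  3.27] w 0.0617 q [ 0.12  0.21  2.06 -0.    0.86  0.12]
```

View pics/g4.png

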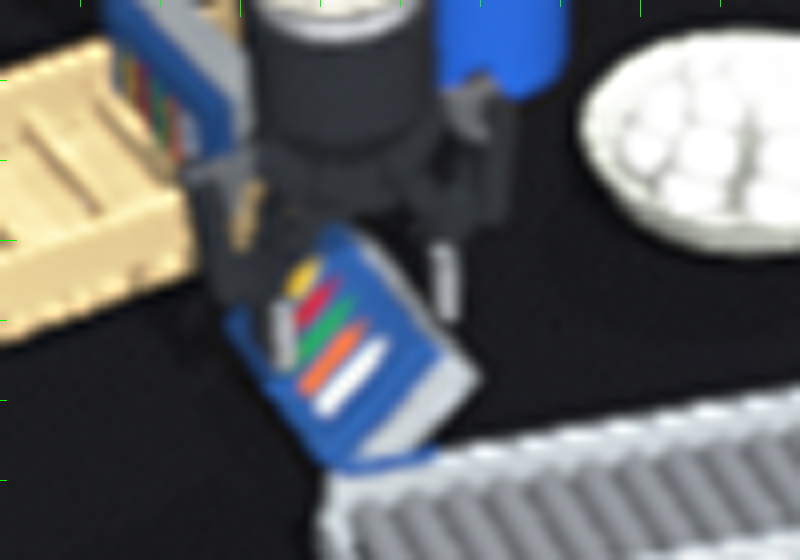

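>>> arm_command --pt "0.001 0.002 0 0" --pt "0.001 0.003 0 0" --pt "0.001 0.003 0 0" --pt "0 0 0 0" --fingers 0.072

```text
time: 12.02
tool_pos: [0.5318, 0.0902, 0.0254]
tcp_rot: [-1.571, 0.001, 0.002]
wrist_force: [2.5, -1.0, -0.5]
width: 0.847
```

>>> arm_command --pt "0.002 0.003 0 0" --pt "0.002 0.003 0 0" --pt "0.002 0.003 0 0" --pt "0 0 0 0" --fingers 0.08

```text
time: 12.52
tool_pos: [0.538, 0.0901, 0.0167]
tcp_rot: [-1.571, 0.001, 0.001]
wrist_force: [-0.8, -0.6, -0.1]
width: 0.933
```

Run:
```python
from h import *
st();grab(7);s=load("side7")
crop(s,270,170,100,70,8,"pics/g5.png")
```

```text
t 12.53 p [0.538  0.0901 0.0167] h -0.01 down [-0.002 -0.    -1.   ] F [-0.82 -0.56 -0.14] w 0.0797 q [0.12 0.25 2.06 0.   0.83 0.12]
```

View pics/g5.png

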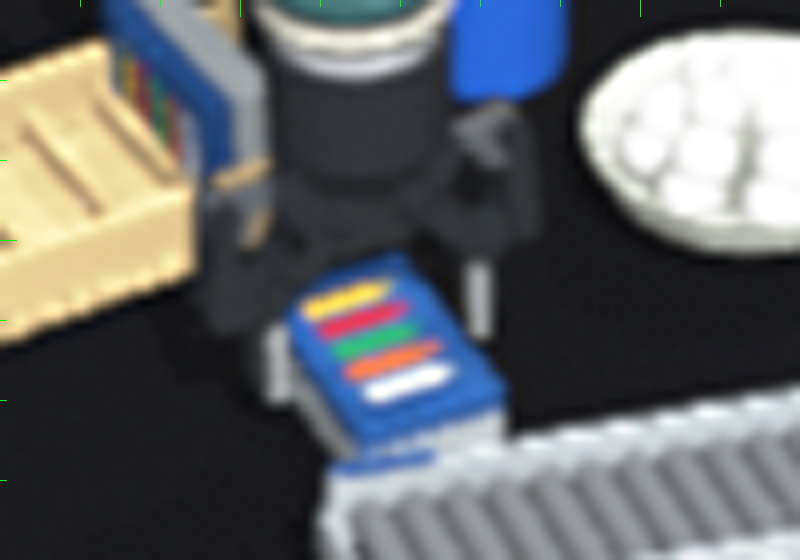

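The tin lies lid up between the open fingers (lid centre at crop (395,350)). I go down a little and grip across its 64 mm, high enough that the fingertips will clear the rails.

>>> arm_command --pt "0 0.003 0 0" --pt "0 0.003 0 0" --pt "0 0 0 0"

```text
time: 13.0
tool_pos: [0.5383, 0.0902, 0.0109]
tcp_rot: [-1.571, 0.001, 0.001]
wrist_force: [-0.6, -0.6, 0.9]
width: 0.939
```

>>> arm_command --pt "0 0 0 0" --pt "0 0 0 0" --pt "0 0 0 0" --pt "0 0 0 0" --pt "0 0 0 0" --fingers 0.045 --newtons 35

```text
time: 13.62
tool_pos: [0.541, 0.0904, 0.0127]
tcp_rot: [-1.57, -0.004, -0.004]
wrist_force: [5.1, 0.2, 5.0]
width: 0.741
```

Run:
```python
from h import *
st();grab(8);s=load("side8");p=np.array([.538,.0901])
crop(s,285,185,70,60,10,"pics/g6.png")
```

```text
t 13.62 p [0.541  0.0904 0.0127] h -0.0 down [ 0.005  0.    -1.   ] F [5.14 0.15 4.97] w 0.0633 q [ 0.12  0.26  2.06 -0.    0.82  0.12]
```

View pics/g6.png

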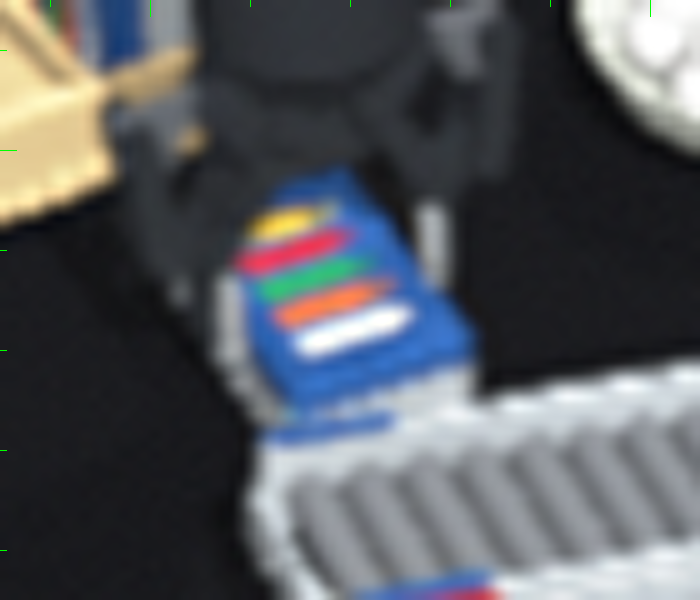

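Run:
```python
from h import *
s=load("side8")
for p,x in [((242,385),.509),((238,275),.509)]:
    o,d=ray(s,((p[0]+.5)/10-.5+285,(p[1]+.5)/10-.5+185)); print((o+d*(x-o[0])/d[0]).round(4))
z=lambda z:proj(s,[[.507,.0795,z]]).round(1)
print(z(.01),z(.015),z(.02),z(.03))
```

```text
[0.509  0.0872 0.0046]
[0.509  0.0849 0.0526]
[[309.1 223.3]] [[309.  222.2]] [[308.9 221. ]] [[308.8 218.6]]
```

Fingertips measure about 11 mm above the tin's bottom, so rail clearance is slim. I re-grip 5 mm higher.

>>> arm_command --pt "0 0 0 0" --pt "0 0 0 0" --pt "0 -0.006 0 0" --pt "0 0 0 0" --fingers 0.07

```text
time: 14.22
tool_pos: [0.5379, 0.0902, 0.0172]
tcp_rot: [-1.571, 0.001, 0.001]
wrist_force: [1.2, 0.1, -0.1]
width: 0.818
```

>>> arm_command --pt "0 0 0 0" --pt "0 0 0 0" --pt "0 0 0 0" --pt "0 0 0 0" --fingers 0.045

```text
time: 14.72
tool_pos: [0.5392, 0.0903, 0.0179]
tcp_rot: [-1.571, -0.001, -0.001]
wrist_force: [0.9, -0.3, 5.4]
width: 0.739
```

>>> arm_command --pt "0 -0.01 0 0" --pt "0 -0.02 0 0" --pt "0 -0.03 0 0" --pt "0 -0.03 0 0" --pt "0 -0.03 0 0" --pt "0 0 0 0"

```text
time: 15.48
tool_pos: [0.5398, 0.0904, 0.1392]
tcp_rot: [-1.57, -0.003, -0.003]
wrist_force: [0.0, 0.6, -4.5]
width: 0.737
```

Run:
```python
from h import *
st();grab(9);s=load("side9")
crop(s,270,150,90,70,8,"pics/g7.png")
plan([.529,-.077,.137],85.1)
```

```text
t 15.47 p [0.5398 0.0904 0.1392] h -0.0 down [ 0.004  0.001 -1.   ] F [ 0.01  0.64 -4.5 ] w 0.063 q [0.12 0.1  1.98 0.   1.06 0.12]
from [0.5374 0.0901 0.1359] 0.0 -> [ 0.529  -0.0769  0.137 ] 85.09
[[-0.0009,-0.0001,-0.0186,-0.165],[-0.004,-0.0001,-0.0181,-0.165],[-0.0069,-0.0002,-0.0173,-0.165],[-0.0096,-0.0001,-0.0159,-0.165],[-0.0122,-0.0001,-0.0141,-0.165],[-0.0142,-0.0001,-0.0119,-0.165],[-0.0161,-0.0001,-0.0094,-0.165],[-0.0173,-0.0001,-0.0066,-0.165],[-0.0182,-0.0002,-0.0037,-0.165]]
```

View pics/g7.png

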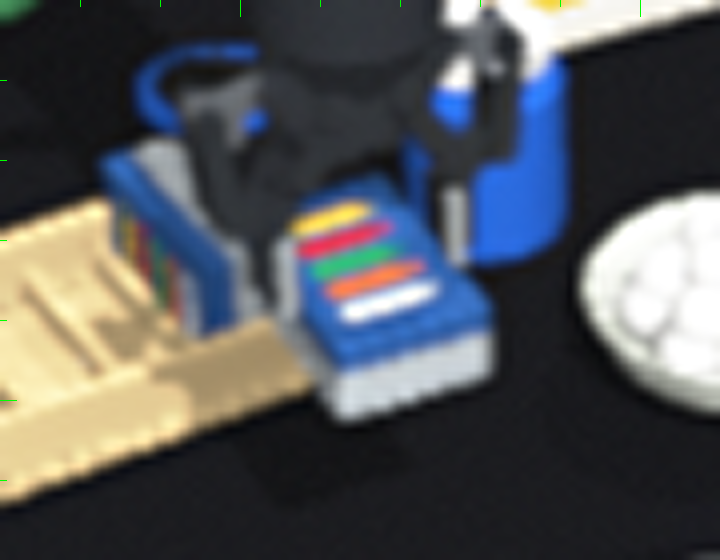

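The tin is held level and lid up (lid centre at crop (390,260)). Now I carry it over the blue lane, turning it lengthwise.

>>> arm_command --pt "-0.001 0 -0.019 -0.165" --pt "-0.004 0 -0.018 -0.165" --pt "-0.007 0 -0.017 -0.165" --pt "-0.01 0 -0.016 -0.165" --pt "-0.012 0 -0.014 -0.165" --pt "-0.014 0 -0.012 -0.165" --pt "-0.016 0 -0.009 -0.165" --pt "-0.017 0 -0.007 -0.165" --pt "-0.018 0 -0.004 -0.165" --pt "0 0 0 0" --pt "0 0 0 0"

```text
time: 16.95
tool_pos: [0.5292, -0.0758, 0.1356]
tcp_rot: [-1.247, -1.142, 1.145]
wrist_force: [-0.2, -0.1, -3.9]
width: 0.731
```

Run:
```python
from h import *
st();grab(10);s=load("side10");t=load("top10")
lz=lambda x:.058-.105*x
o=np.array([.529,-.0765]);d=np.array([np.cos(-.0855),np.sin(-.0855)]);n=np.array([-d[1],d[0]])
m=[[*(o+d*a+n*b),.0685-.105*a] for a in(-.05,.05) for b in(-.032,.032)]
crop(s,290,180,100,75,8,"pics/g8.png",proj(s,m));crop(t,335,110,90,140,4,"pics/g9.png")
plan([.529,-.0765,.1],85.1)
```

```text
t 16.95 p [ 0.5292 -0.0758  0.1356] h 84.94 down [-0.003  0.001 -1.   ] F [-0.21 -0.1  -3.95] w 0.0625 q [-0.19  0.08  2.    0.    1.06 -1.67]
from [ 0.5298 -0.0756  0.1364] 85.0 -> [ 0.529  -0.0765  0.1   ] 85.09
[[-0.001,0.0364,0.0008,-0.001]]
```

View pics/g8.png

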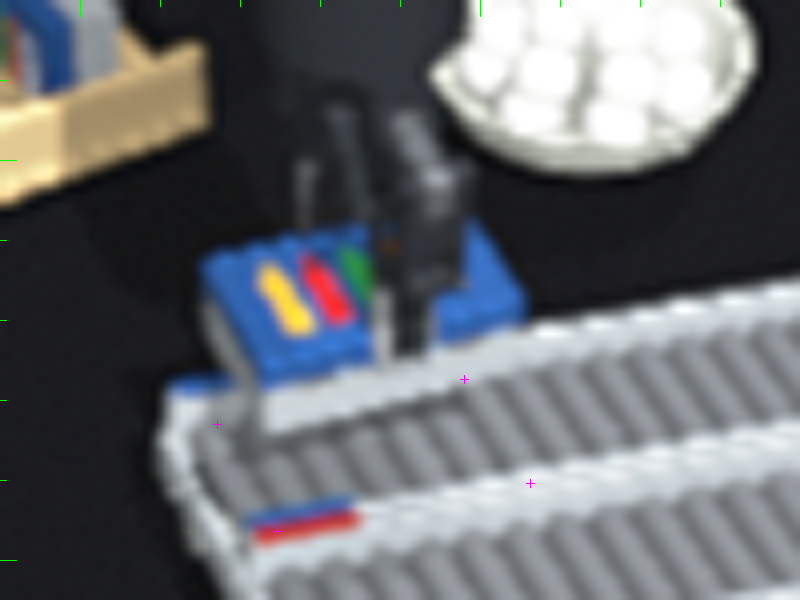

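View pics/g9.png

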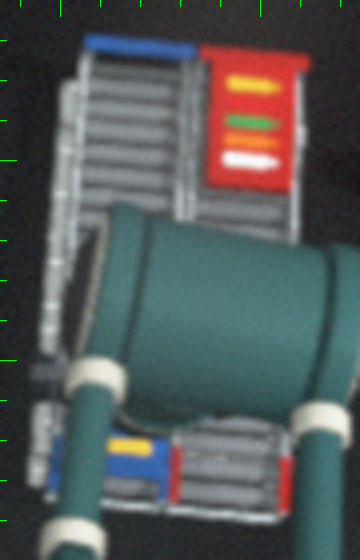

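Run:
```python
from h import *
t=load("top10");s=load("side10")
a=((168.5)/4-.5+335,(478.5)/4-.5+110);b=((262.5)/8-.5+290,(380.5)/8-.5+180)
print(tri(t,a,s,b))
o=np.array([.529,-.0758]);d=np.array([np.cos(-.0855),np.sin(-.0855)]);n=np.array([-d[1],d[0]])
print(o-d*.05-n*.032, o-d*.05+n*.032)
```

```text
(array([ 0.47412162, -0.10497941,  0.14795178]), np.float64(0.0027657131958964023))
[ 0.47644998 -0.10341331] [ 0.48191531 -0.0396471 ]
```

>>> arm_command --pt "-0.001 0.015 -0.003 0" --pt "0 0.012 0 0" --pt "0 0.008 0 0" --pt "0 0.004 0 0" --pt "0 0 0 0" --newtons 25

```text
time: 17.68
tool_pos: [0.5331, -0.0776, 0.0979]
tcp_rot: [-1.248, -1.145, 1.146]
wrist_force: [-0.0, -0.3, -3.8]
width: 0.736
```

>>> arm_command --pt "0 0.002 0 0" --pt "0 0.002 0 0" --pt "0 0 0 0"

```text
time: 18.05
tool_pos: [0.5333, -0.0776, 0.0943]
tcp_rot: [-1.249, -1.146, 1.146]
wrist_force: [0.1, -0.2, -4.1]
width: 0.738
```

Run:
```python
from h import *
st();grab(11);s=load("side11")
crop(s,290,180,100,75,8,"pics/h1.png")
```

```text
t 18.05 p [ 0.5333 -0.0776  0.0943] h 85.08 down [-0.  0. -1.] F [ 0.09 -0.17 -4.12] w 0.0631 q [-0.19  0.14  2.03  0.    0.98 -1.68]
```

View pics/h1.png

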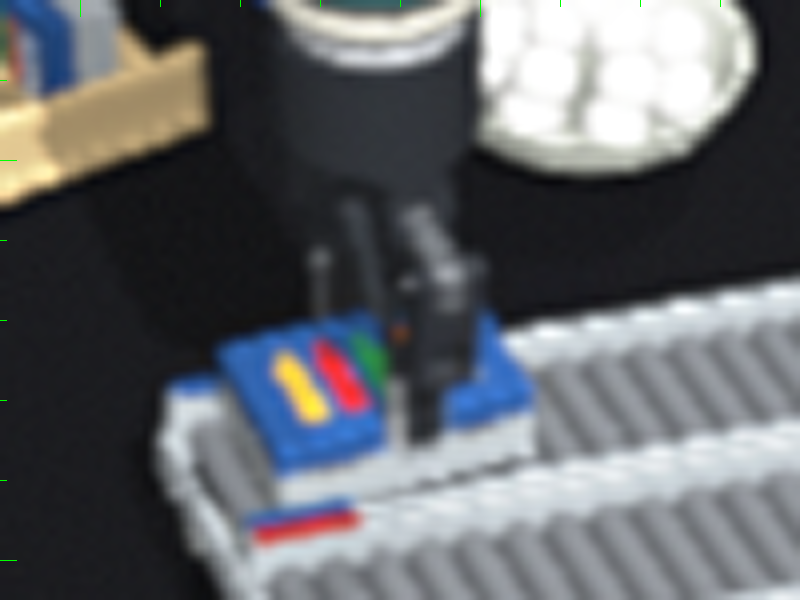

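The tin sits between the rails, fingertip well above the rail (crop (425,440)). I lower slowly, watching the force.

>>> arm_command --pt "0 0.001 0 0" --pt "0 0.001 0 0" --pt "0 0.001 0 0" --pt "0 0 0 0"

```text
time: 18.65
tool_pos: [0.5333, -0.0776, 0.0911]
tcp_rot: [-1.248, -1.146, 1.146]
wrist_force: [0.6, -0.0, -3.3]
width: 0.737
```

>>> arm_command --pt "0 0.001 0 0" --pt "0 0.001 0 0" --pt "0 0 0 0"

```text
time: 19.02
tool_pos: [0.534, -0.0777, 0.09]
tcp_rot: [-1.249, -1.147, 1.145]
wrist_force: [-0.5, 1.5, 0.4]
width: 0.733
```

>>> arm_command --pt "0 0.001 0 0" --pt "0 0.001 0 0" --pt "0 0 0 0" --newtons 20

```text
time: 19.4
tool_pos: [0.535, -0.0777, 0.0889]
tcp_rot: [-1.251, -1.148, 1.144]
wrist_force: [0.7, 1.2, 5.9]
width: 0.735
```

>>> arm_command --pt "0 0.001 0 0" --pt "0 0.001 0 0" --pt "0 0 0 0"

```text
time: 19.77
tool_pos: [0.5358, -0.0778, 0.0875]
tcp_rot: [-1.252, -1.149, 1.144]
wrist_force: [0.0, 1.0, 7.0]
width: 0.737
```

Run:
```python
from h import *
st();grab(12);s=load("side12")
crop(s,290,180,100,75,8,"pics/h2.png")
```

```text
t 19.77 p [ 0.5358 -0.0778  0.0875] h 85.08 down [ 0.005 -0.001 -1.   ] F [0.04 0.99 6.97] w 0.063 q [-0.19  0.15  2.03  0.    0.96 -1.68]
```

View pics/h2.png

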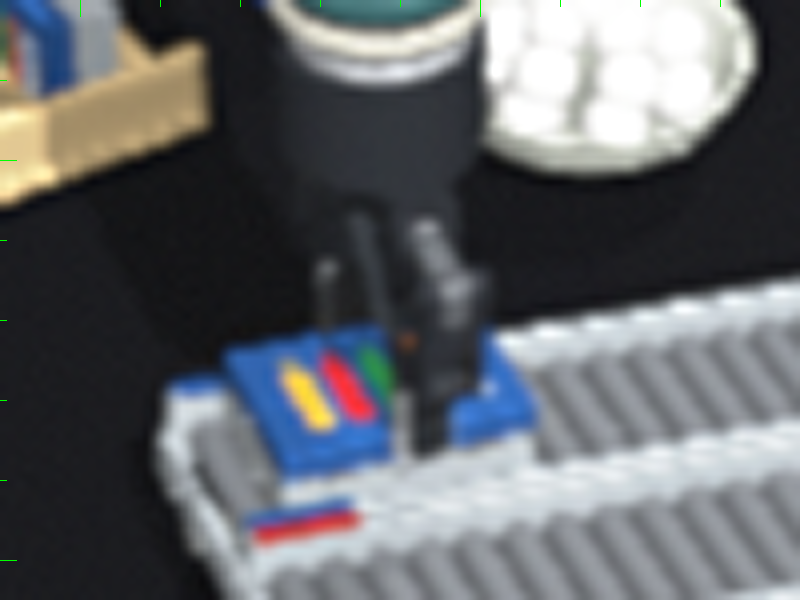

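The tin is pivoting in the pads as intended. One more millimetre, then I open wide and let it go.

>>> arm_command --pt "0 0.001 0 0" --pt "0 0 0 0"

```text
time: 20.12
tool_pos: [0.536, -0.0779, 0.0866]
tcp_rot: [-1.253, -1.149, 1.143]
wrist_force: [1.8, 1.1, 6.8]
width: 0.736
```

>>> arm_command --pt "0 0 0 0" --pt "0 0 0 0" --pt "0 0 0 0" --pt "0 0 0 0" --fingers 0.082

```text
time: 20.62
tool_pos: [0.5331, -0.0776, 0.0839]
tcp_rot: [-1.248, -1.145, 1.146]
wrist_force: [0.7, -0.1, 1.3]
width: 0.961
```

Run:
```python
from h import *
st();grab(13);s=load("side13")
crop(s,290,180,160,100,5,"pics/h3.png")
```

```text
t 20.62 p [ 0.5331 -0.0776  0.0839] h 85.08 down [-0.001  0.    -1.   ] F [ 0.74 -0.12  1.3 ] w 0.0821 q [-0.19  0.15  2.03 -0.    0.96 -1.68]
```

View pics/h3.png

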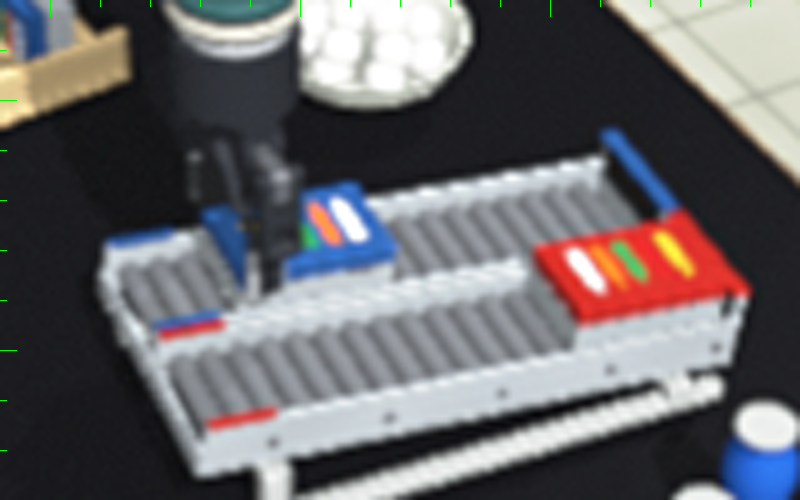

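The tin is rolling by itself (now at crop (330,235)). I wait, then rise.

>>> arm_command --pt "0 0 0 0" --pt "0 0 0 0" --pt "0 0 0 0" --pt "0 0 0 0" --pt "0 0 0 0" --pt "0 0 0 0" --pt "0 0 0 0" --pt "0 0 0 0" --pt "0 0 0 0" --pt "0 0 0 0" --pt "0 -0.02 0 0" --pt "0 -0.03 0 0" --pt "0 -0.03 0 0" --pt "0 -0.03 0 0" --pt "0 0 0 0"

```text
time: 22.6
tool_pos: [0.5356, -0.078, 0.1975]
tcp_rot: [-1.254, -1.15, 1.143]
wrist_force: [0.8, -0.3, 0.2]
width: 0.961
```

Run:
```python
from h import *
st();grab(14);s=load("side14")
crop(s,290,180,160,100,5,"pics/h4.png")
plan([.5367,.2728,.2],4.8)
```

```text
t 22.6 p [ 0.5356 -0.078   0.1975] h 85.08 down [ 0.006 -0.001 -1.   ] F [ 0.84 -0.31  0.25] w 0.082 q [-0.19  0.03  1.93  0.    1.17 -1.68]
from [ 0.5332 -0.0776  0.194 ] 85.1 -> [0.5367 0.2728 0.2   ] 4.81
[[0.0388,-0.0007,0.003,0.156],[0.0379,-0.0006,0.0089,0.155],[0.0361,-0.0007,0.0147,0.156],[0.0333,-0.0007,0.0201,0.156],[0.0298,-0.0006,0.0251,0.155],[0.0256,-0.0007,0.0293,0.156],[0.0207,-0.0007,0.033,0.156],[0.0153,-0.0006,0.0358,0.156],[0.0096,-0.0007,0.0377,0.155]]
```

View pics/h4.png

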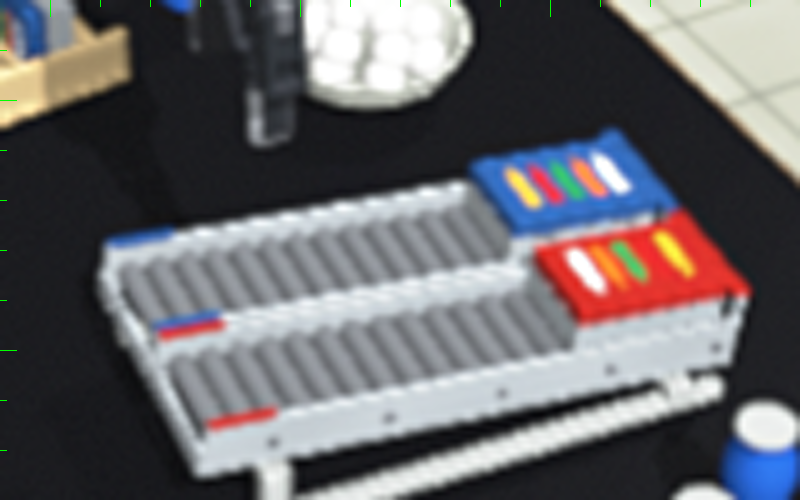

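The full tin is at the blue stop, lid up and square (crop (570,180)). Now the far tin.

>>> arm_command --pt "0.039 -0.001 0.003 0.156" --pt "0.038 -0.001 0.009 0.155" --pt "0.036 -0.001 0.015 0.156" --pt "0.033 -0.001 0.02 0.156" --pt "0.03 -0.001 0.025 0.155" --pt "0.026 -0.001 0.029 0.156" --pt "0.021 0 0.033 0.156" --pt "0.015 0 0.036 0.156" --pt "0.01 0 0.038 0.155" --pt "0 0 0 0" --pt "0 0 0 0" --fingers 0.06 --newtons 30

```text
time: 24.08
tool_pos: [0.5363, 0.2728, 0.1985]
tcp_rot: [-1.571, -0.065, 0.07]
wrist_force: [-0.3, -0.3, -0.1]
width: 0.705
```

```bash
python3 -c "
from h import *
st();plan([.5367,.2728,.037],4.8,n=1)"
```

```text
t 24.07 p [0.5363 0.2728 0.1985] h 4.92 down [-0.003 -0.002 -1.   ] F [-0.28 -0.27 -0.09] w 0.0602 q [ 0.43  0.15  1.8  -0.    1.19  0.34]
from [0.5363 0.2728 0.1985] 4.9 -> [0.5367 0.2728 0.037 ] 4.81
[[0.0004,0.1615,-0.0,0.002]]
```

>>> arm_command --pt "0 0.03 0 0" --pt "0 0.04 0 0" --pt "0 0.04 0 0" --pt "0 0.03 0 0" --pt "0 0.013 0 0" --pt "0 0.008 0 0" --pt "0 0 0 0"

```text
time: 24.95
tool_pos: [0.5377, 0.2733, 0.0397]
tcp_rot: [-1.57, -0.066, 0.065]
wrist_force: [0.6, -0.3, 0.2]
width: 0.704
```

>>> arm_command --pt "0 0 0 0" --pt "0 0 0 0" --pt "0 0 0 0" --pt "0 0 0 0" --fingers 0.015

```text
time: 25.45
tool_pos: [0.5382, 0.274, 0.0407]
tcp_rot: [-1.569, -0.068, 0.064]
wrist_force: [-0.7, -1.5, 5.3]
width: 0.39
```

>>> arm_command --pt "0 -0.01 0 0" --pt "0 -0.02 0 0" --pt "0 -0.03 0 0" --pt "0 -0.03 0 0" --pt "0 -0.03 0 0" --pt "0 -0.02 0 0" --pt "0 0 0 0" --pt "0 0 0 0"

```text
time: 26.45
tool_pos: [0.5365, 0.2732, 0.1782]
tcp_rot: [-1.57, -0.065, 0.067]
wrist_force: [0.0, -0.3, -0.2]
width: 0.393
```

Run:
```python
from h import *
st();grab(15);s=load("side15");st()
crop(s,225,110,120,100,6,"pics/i1.png")
plan([.52,-.4,.18],-5)
```

```text
t 26.45 p [0.5365 0.2732 0.1782] h 4.81 down [-0.002 -0.001 -1.   ] F [ 0.05 -0.29 -0.22] w 0.0335 q [0.43 0.17 1.82 0.   1.16 0.35]
t 26.55 p [0.5362 0.273  0.1774] h 4.81 down [-0.003 -0.001 -1.   ] F [ 0.41  0.08 -1.57] w 0.0336 q [0.43 0.17 1.82 0.   1.16 0.35]
from [0.5362 0.273  0.1774] 4.8 -> [ 0.52 -0.4   0.18] -4.99
[[-0.0052,-0.0002,-0.0478,0.012],[-0.0046,-0.0002,-0.0479,0.012],[-0.004,-0.0002,-0.0479,0.013],[-0.0034,-0.0001,-0.048,0.012],[-0.0029,-0.0002,-0.048,0.012],[-0.0022,-0.0002,-0.048,0.012],[-0.0017,-0.0002,-0.048,0.013],[-0.0011,-0.0002,-0.0481,0.012],[-0.0004,-0.0002,-0.0481,0.012],[0.0001,-0.0001,-0.0481,0.012],[0.0006,-0.0002,-0.0481,0.013],[0.0013,-0.0002,-0.048,0.012],[0.0019,-0.0002,-0.0481,0.012],[0.0025,-0.0002,-0.048,0.012]]
```

View pics/i1.png

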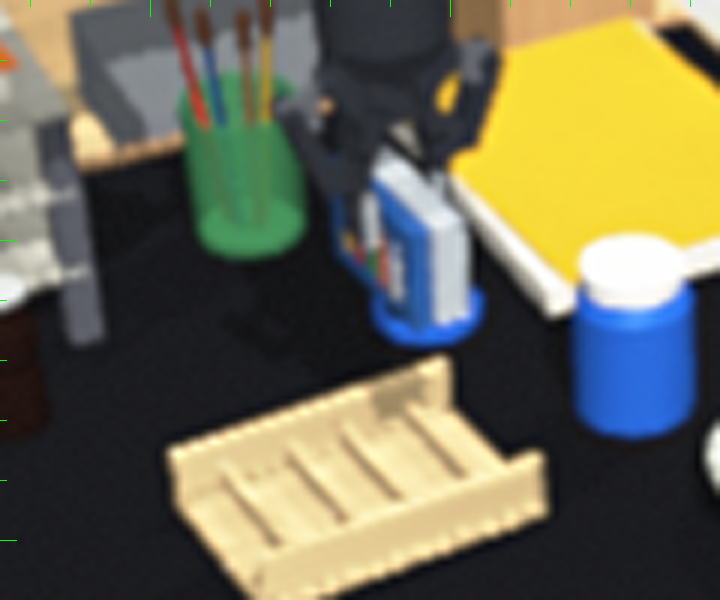

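The pull is only about 1 N, so the far tin is the empty one, as expected. On to the tray, centre about (0.52, −0.404).

>>> arm_command --pt "-0.005 0 -0.048 0.012" --pt "-0.005 0 -0.048 0.012" --pt "-0.004 0 -0.048 0.013" --pt "-0.003 0 -0.048 0.012" --pt "-0.003 0 -0.048 0.012" --pt "-0.002 0 -0.048 0.012" --pt "-0.002 0 -0.048 0.013" --pt "-0.001 0 -0.048 0.012" --pt "0 0 -0.048 0.012" --pt "0 0 -0.048 0.012" --pt "0.001 0 -0.048 0.013" --pt "0.001 0 -0.048 0.012" --pt "0.002 0 -0.048 0.012" --pt "0.003 0 -0.052 0.012" --pt "0 0 0 0" --pt "0 0 0 0"

```text
time: 28.55
tool_pos: [0.5212, -0.4027, 0.1776]
tcp_rot: [-1.567, 0.071, -0.067]
wrist_force: [0.1, 0.6, -0.9]
width: 0.395
```

Run:
```python
from h import *
st();plan([.52,-.404,.045],-5,n=5)
grab(16);s=load("side16");t=load("top16")
crop(s,320,230,130,110,6,"pics/i2.png")
```

```text
t 28.55 p [ 0.5212 -0.4027  0.1776] h -5.03 down [-0.002  0.003 -1.   ] F [ 0.1   0.57 -0.87] w 0.0338 q [-0.7   0.27  1.7   0.    1.18 -0.61]
from [ 0.5212 -0.4027  0.1776] -5.0 -> [ 0.52  -0.404  0.045] -4.97
[[-0.0002,0.0265,-0.0003,-0.0],[-0.0002,0.0265,-0.0003,-0.0],[-0.0003,0.0265,-0.0003,-0.0],[-0.0002,0.0265,-0.0002,-0.0],[-0.0002,0.0266,-0.0003,-0.001]]
```

View pics/i2.png

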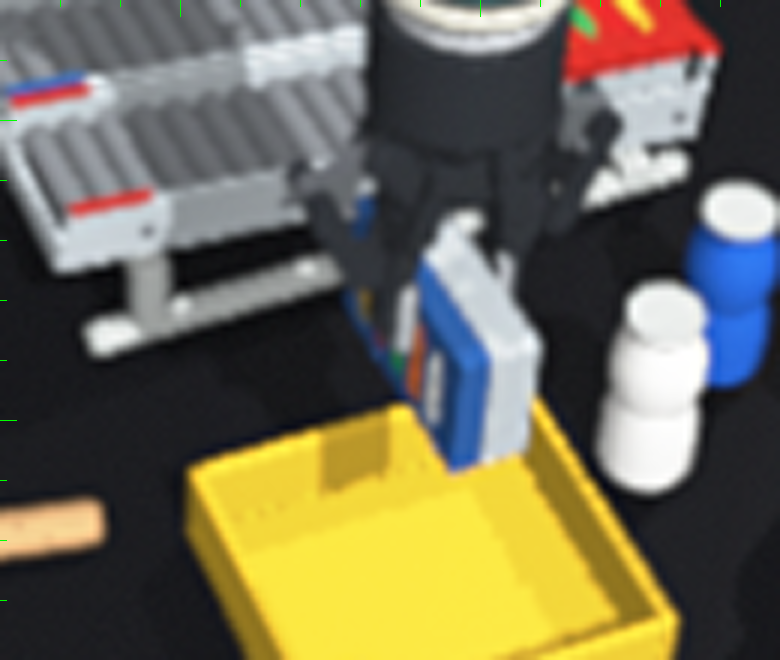

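>>> arm_command --pt "-0.001 0.03 -0.001 0" --pt "0 0.035 0 0" --pt "0 0.035 0 0" --pt "0 0.02 0 0" --pt "0 0.01 0 0" --pt "0 0.004 0 0" --pt "0 0 0 0"

```text
time: 29.52
tool_pos: [0.5216, -0.4047, 0.0463]
tcp_rot: [-1.571, 0.067, -0.069]
wrist_force: [-0.3, -0.2, -0.6]
width: 0.397
```

>>> arm_command --pt "0 0.002 0 0" --pt "0 0.002 0 0" --pt "0 0.001 0 0" --pt "0 0 0 0"

```text
time: 30.02
tool_pos: [0.5209, -0.4043, 0.0402]
tcp_rot: [-1.57, 0.068, -0.068]
wrist_force: [0.2, -0.5, -1.5]
width: 0.389
```

>>> arm_command --pt "0 0.001 0 0" --pt "0 0.001 0 0" --pt "0 0.001 0 0" --pt "0 0 0 0"

```text
time: 30.52
tool_pos: [0.521, -0.4043, 0.0378]
tcp_rot: [-1.57, 0.068, -0.068]
wrist_force: [-1.3, 1.0, 2.9]
width: 0.394
```

>>> arm_command --pt "0 0.001 0 0" --pt "0 0.001 0 0" --pt "0 0 0 0"

```text
time: 30.9
tool_pos: [0.521, -0.4043, 0.0378]
tcp_rot: [-1.57, 0.068, -0.068]
wrist_force: [-6.3, 5.2, 15.1]
width: 0.393
```

Contact with the floor. I release and go straight up.

>>> arm_command --pt "0 -0.002 0 0" --pt "0 0 0 0" --pt "0 0 0 0" --pt "0 0 0 0" --pt "0 -0.01 0 0" --pt "0 -0.02 0 0" --pt "0 -0.03 0 0" --pt "0 -0.04 0 0" --pt "0 -0.04 0 0" --pt "0 -0.03 0 0" --pt "0 0 0 0" --pt "0 0 0 0" --fingers 0.056

```text
time: 32.4
tool_pos: [0.5208, -0.4041, 0.2076]
tcp_rot: [-1.57, 0.068, -0.069]
wrist_force: [0.8, 0.5, -0.7]
width: 0.654
```

Run:
```python
from h import *
st();grab(17);s=load("side17");t=load("top17")
cv2.imwrite("pics/j0.png",s["color"][:,:,::-1]);cv2.imwrite("pics/j1.png",t["color"][:,:,::-1])
```

```text
t 32.4 p [ 0.5208 -0.4041  0.2076] h -4.99 down [ 0. -0. -1.] F [ 0.76  0.53 -0.74] w 0.0558 q [-0.7   0.25  1.67  0.    1.23 -0.61]
```

View pics/j0.png

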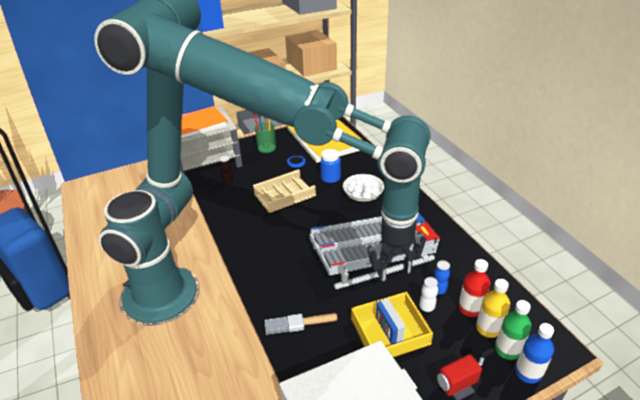

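View pics/j1.png

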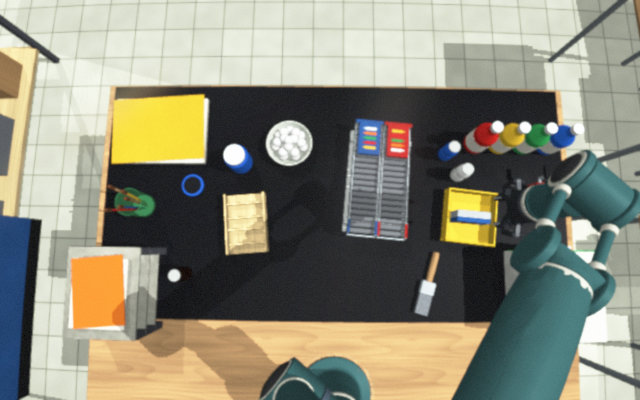

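The side view shows the empty tin standing in the tray at (390,320) with the gripper clear above it. The top view shows the blue tin at the stop at (370,138) beside the red one at (398,140), and everything else in place. I'm handing in the job.

```bash
python3 -c "
from workcell import job
print(job.finish_job())"
```

```text
the job is handed in; nothing more can be done
None
```

The job is done and handed in. The full tin is at the blue lane's stop and the empty one is in the yellow tray. The robot's clock read about 32 s of the 72 s allowed.

- **Which is which:** I lifted the near tin first and the wrist read about 3.5 N, roughly 0.35 kg, so it is the full one. The far tin read about 1 N, so it is the empty one. That second reading was noisy, between 0.2 and 1.6 N.
- **Full tin:** I set it on the clear table, tipped it over between the fingers until it lay lid up, and re-gripped it 5 mm higher so the fingertips cleared the rails. I then lowered it slowly onto the loading end and let go. It rolled to the stop by itself and is there lid up and lengthwise.
- **Empty tin:** It stands upright on its long edge in the tray, near the middle.
- **Last checks:** In the final top and side pictures the blue tin is square against the stop and the red tin has not moved. The other items look where they were, and the gripper is clear of everything, with its tip about 0.2 m above the table.
- **Disagreements:** An early reading of the tin heights came out about 4–8 mm too high. A clearer view gave 71–72 mm, matching the given 72 mm. The red tin's position suggested the lane lay about 5 mm farther out than my first estimate, so I shifted the loading point 3–4 mm.

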